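Clear the guillotine and hold its clamp down

TASK

Pick up the scraper block and use it to sweep the four green offcuts off the yellow card, over the guillotine's left edge into the blue scrap tray (do not touch the offcuts with the fingers), leaving the card where it lies, then set the scraper down on the bench clear of the guillotine and the tray. Then push the clamp's red knob down 20 mm, so that the pressure bar holds the card with about 10 N, and finish while still holding it there with the gripper, ready for the cut. Leave the cup, the tape and the green box model where they are.

Things in the scene. Friction and masses are not known exactly. Their poses are not given: they have to be found in the camera images.
- guillotine: Grey lever guillotine for sheet board, fixed. Origin: middle of the machine at bench level. Its x runs along the cut, away from the operator, its y to the left, away from the blade, z up. Flat bed 35 mm above the bench: x -190 to +190 mm, y -140 (cut edge, right) to +160 (left edge). The clamp stands over the bed along y = -105 between steel posts at x -168 and +168, 116 mm high.
- fence (a point): Middle of the near top edge of the aluminium fence across the far end of the bed (guillotine x +131 to +146 mm, y -75 to +160), top 14 mm above the bed. The card butts against it.
- blade (a point): Middle of the upper edge of the blade arm (14 mm thick), which is parked and does not move. The arm runs along guillotine y = -146 mm and rises towards the operator: top 87 mm above the bench at its pivot (x +185 mm), 111 mm here (x 0), 135 mm at x -180, where its black handle (26 mm thick) starts, 145 mm at x -275, where it ends. A clear finger guard, top 87 mm, stands at y -129.
- clamp (a joint): Travel of the sprung clamp straight down, m: 0 up (as found), grows as the red knob is pushed, end stop about 0.025; springs back when let go. At 0.014 the pressure bar touches the card, which it then squeezes about 1 N harder per mm: 8 N at 0.018, 10 N at 0.020, 12 N at 0.022. Push on the knob: 3 N to start, 5 N just before the bar touches, about 15 N at 0.020.
- knob_top (a point): Centre of the flat top of the clamp's red round palm knob, 44 mm across, 24 mm tall, in the middle of the clamp's aluminium cross bar. 114 mm above the bench when the clamp is up; moves down with the clamp.
- pressure_bar: Steel pressure bar with rubber sole hanging on two springs under the clamp's cross bar, 290 mm along the guillotine's x, 28 mm wide, 10 mm thick. Origin: middle of its underside, 14 mm above the card when the clamp is up. The cross bar above it is 366 mm long, 30 mm wide, its top 90 mm above the bench when up.
- card: Yellow sheet of stiff board, 280 (its x) x 330 (its y) x 5 mm, 0.4 kg, lying loose on the bed against the fence with its right edge past the cut edge and its left edge about level with the left edge of the bed. Origin: centre of its underside; its top is 5 mm higher (40 mm above the bench). Axes nearly parallel to the guillotine's.
- offcut1: Green offcut of board, flat, 75 x 25 (its x, y) x 5 mm, 10 g, lying loose on the card left of the clamp, at any yaw. Origin: centre of its underside.
- offcut2: Green offcut of board, flat, 55 x 32 (its x, y) x 5 mm, 10 g, lying loose on the card left of the clamp, at any yaw. Origin: centre of its underside.
- offcut3: Green offcut of board, flat, 65 x 28 (its x, y) x 5 mm, 10 g, lying loose on the card left of the clamp, at any yaw. Origin: centre of its underside.
- offcut4: Green offcut of board, flat, 48 x 38 (its x, y) x 5 mm, 10 g, lying loose on the card left of the clamp, at any yaw. Origin: centre of its underside.
- tray: Blue open scrap tray, fixed on the bench against the left side of the guillotine's bed, 360 (its x, parallel to the guillotine's x) x 140 (its y) x 25 mm high, walls and floor 4 mm. Origin: centre of its underside. Its near wall starts 5 mm beyond the bed's left edge and its rim is 10 mm lower than the bed.
- scraper: Wooden scraper block standing upright on the bench on its rubber edge. Foot 140 mm long (its x) x 34 mm (its y) x 20 mm high, rubber underneath; above it a grip 90 mm long (x) x 26 mm thick (y), from 20 to 70 mm high. 0.16 kg. Origin: centre of its underside. It stands to the right or to the left of the guillotine.
- cup: Bystander: empty white cup, 76 mm across, 95 mm high, origin centre of its underside; stands on the other side from the scraper.
- tape: Bystander: orange roll of tape lying flat, 90 mm across, 24 mm high, origin centre of its underside; at the right.
- model: Bystander: green painted box model, 100 (x) x 160 (y) x 75 mm high, origin centre of its underside; far left.
Not all that is in view belongs to the job. Leave any purple look-alike of the offcut1 alone. Leave any orange look-alike of the offcut3 alone.

How it is judged:
On the way, in this order (a step that is already met when the one before it is completed fails the run):
1. all four offcuts lie in the scrap tray, free of the scraper (x of offcut1 in the frame of tray between -0.18 and 0.18 m and y of offcut1 in the frame of tray between -0.07 and 0.07 m and z of each of offcut1, offcut2, offcut3, offcut4 in the frame of tray below 0.04 m and contact force between each of offcut1, offcut2, offcut3, offcut4 and scraper below 0.05 N and x of offcut2 in the frame of tray between -0.18 and 0.18 m and y of offcut2 in the frame of tray between -0.07 and 0.07 m and x of offcut3 in the frame of tray between -0.18 and 0.18 m and y of offcut3 in the frame of tray between -0.07 and 0.07 m and x of offcut4 in the frame of tray between -0.18 and 0.18 m and y of offcut4 in the frame of tray between -0.07 and 0.07 m), for 0.2 s.
2. the scraper is let go and at rest on the bench, touching neither guillotine, card nor tray (height (world z) of scraper below 0.03 m and linear speed of scraper below 0.02 m/s and contact force between the fingers and scraper below 0.05 N and contact force between scraper and guillotine below 0.05 N and contact force between scraper and tray below 0.05 N and contact force between scraper and card below 0.05 N and contact force between scraper and clamp below 0.05 N), for 0.2 s.
3. the clamp is held down by the fingers about 20 mm, the pressure bar squeezing the card with about 10 N (contact force between pressure_bar and card between 7 and 13 N and value of joint clamp between 0.017 and 0.023 m and contact force between the fingers and clamp above 6 N), for 0.5 s.
At the end, for the whole second after the job is handed in: Fingers still press the knob (over 6 N): clamp 17 to 23 mm down, pressure bar squeezing the card with 7 to 13 N. All offcuts lie in the tray; the scraper rests released on the bench, touching neither guillotine, card nor tray; the card is within 12 mm of where it lay (all of step 1 and all of step 2 and all of step 3 and distance of card from where it was at the start of the episode below 0.012 m); the arm keeps its last pose, push and grip.
It fails at once if an offcut is touched with the fingers (contact force between the fingers and offcut1 above 0.3 N or contact force between the fingers and offcut2 above 0.3 N or contact force between the fingers and offcut3 above 0.3 N or contact force between the fingers and offcut4 above 0.3 N).
It fails at once if the card is shifted by more than 15 mm (distance of card from where it was at the start of the episode above 0.015 m).
It fails at once if the cup, the tape or the box model is moved by more than 30 mm or tipped (distance of any of cup, tape, model from where it was at the start of the episode above 0.03 m or angle between any of cup, tape, model's own z axis and vertical above 0.4 rad).
It also fails if it takes over 72 s, if anything falls off the work surface, if the arm or the gripper's body presses on something with over 40 N, if the wrist force passes 120 N, or if a joint passes its speed limit or range.

ROBOT

A 6-joint arm with a two-finger parallel gripper is mounted at the origin on the work surface. World frame = base frame: x ahead of the robot, y to its left, z up, the work surface at z = 0. Lengths are in m, angles in rad, forces in N, time in s.
With the tool pointing down it reaches from about 0.3 to 0.875 m from the base axis. Payload 6.4 kg.
Tool frame: the origin (TCP) lies midway between the tips of the shut fingers; the grasp point (between the pads) lies 19 mm behind it; z points along the fingers, y is the line along which they close (so a half turn about z gives the same grasp; the last joint's range is limited). The gripper opens to 85 mm and grips with 20 to 120 N. Pads are 22 mm wide; open, the fingers measure 114 mm over their backs; the gripper's body (76 mm by 85 mm) begins 54 mm behind the grasp point. The pads swing forward as they close: fully open they stand 13 mm farther back than shut.
Start: joints at [0.961, 0.181, 1.607, -0, 1.354, -0.206], TCP at [0.226, 0.529, 0.231] pointing down, gripper open.
Joint ranges: [-2.99, 2.99], [-0.89, 2.07], [0.3, 2.58], [-1.14, 4.28], [0, 2.63], [-3.12, 3.12]. Speed limits (rad/s): [2.57, 2.57, 3.01, 3.14, 3.14, 3.14].

INTERFACE

Orientations are given as a 3x3 rotation matrix whose columns are the frame's x, y, z axes.
In Python, from rig import robot, optics, job gives the robot as it stands.
- The arm moves only by the tool move_arm, never from a script. Its arguments are lists of equal length, an entry for each row: "translation": the shift along the tool's x, y, z in m, a list of three; "angular": the turn, a rotation vector about the tool's x, y, z in rad, a list of three. A call has exactly 8 rows; each row shifts and turns the commanded pose from where the row before left it, along the tool's axes as they then stand; what a row does not reach is not made up. A row lasts 1/10 s, in which the tool goes at most 50 mm and 8.59 degrees, less where a joint would pass 70% of its speed; a pose out of reach is approached as far as the arm can. A call with a gripper value outside its range is refused whole. "gripper" is the closure, from -1 (fully open) to 1 (shut), set as the call begins (left out, the last holds). The fingers move at their own pace and stop on an object; the grip force is fixed at half the most. Time passes only in rows, so rows that do not move let the fingers close, or fill a call up. It gives the time, the measured TCP pose, the force, the opening and the grip force at its end, in the units of the state.
- robot.observe(): the state, without advancing time (a new reading comes with each control period).
- optics.snapshot(name): name is "scene" or "side" or "wrist"; returns a dict with "pixels" (480x640x3 uint8, red, green, blue), "z_map" (480x640 float32, m along the optical axis (not along the pixel's ray), 0 where there is no reading), "camera_matrix" (3x3 intrinsics, pixels), "distortion" ([k1, k2, p1, p2, k3] as OpenCV has them; the pictures are not rectified), "R" (3x3) and "t" (3): a world point X has camera coordinates R X + t; the wrist camera has in their place "hand_eye" (4x4, takes a point from camera to tool coordinates, whose origin is the TCP and whose axes are the flange's). Camera axes: x right, y down, z forward; pixel columns grow to the right and rows downward; lengths in m; the calibration is good to about 2 mm. A picture is of the moment at which its call begins: read the wrist's pose just before it.
- job.close_job(): hands the job in; it is judged then, once.
The state is a dict: "t": time; "joint_positions": joint angles; "qvel": joint speeds; "tau": joint torques, N m; "position": TCP position; "tcp_rot": TCP orientation; "wrist_force": force on the tool from outside, world axes, zero at the start; "torque": the same for the moment, N m; "finger_gap": finger opening in m; "grip_force": force on a finger pad.
Only numpy, scipy, OpenCV 4.12 (cv2) and the standard library are available. Lean on these libraries where they do the work, as an engineer would, in place of code of your own. Each camera call takes 0.05 s, during which the arm holds its last target. There are 200 camera calls.

## Working session

There is one attempt and no reset: what is moved stays moved. The work goes in short steps, Python scripts to look and compute and a tool call to move; the robot and the scene stay as the last step left them, time stands still between calls to the robot, and variables do not carry over. Pictures are saved under pics/ and viewed, at most 10 in all, crops included, and the job is handed in when it is done.

Besides the shell and the picture viewer there is one more tool, called after ">>>" in YAML: its name, and indented under it one key for each argument. move_arm: Moves the arm, as the interface text tells. Its arguments: {"type":"object","properties":{"translation":{"type":"array","items":{"type":"array","items":{"type":"number"}}},"angular":{"type":"array","items":{"type":"array","items":{"type":"number"}}},"gripper":{"type":"number"}},"required":["translation","angular"]}

```bash
ls; mkdir -p pics; cat > h.py <<'E'
import numpy as np, cv2, pickle
from rig import robot, optics, job
def snap(n):
    st=robot.observe(); s=optics.snapshot(n); s['st']=st
    if n=='wrist':
        H=np.array(s['hand_eye']); T=np.eye(4); T[:3,:3]=st['tcp_rot']; T[:3,3]=st['position']
        W=np.linalg.inv(T@H); s['R']=W[:3,:3]; s['t']=W[:3,3]
    s['R']=np.array(s['R']); s['t']=np.array(s['t']); s['K']=np.array(s['camera_matrix']); s['D']=np.array(s['distortion'],float)
    return s
def ray(s,uv):
    p=cv2.undistortPoints(np.array(uv,float).reshape(-1,1,2),s['K'],s['D'])[:,0]
    d=np.c_[p,np.ones(len(p))]@s['R']; return -s['R'].T@s['t'],d
def onz(s,uv,z):
    c,d=ray(s,uv); return c+d*((z-c[2])/d[:,2])[:,None]
def depth(s,uv):
    c,d=ray(s,uv); uv=np.array(uv).reshape(-1,2).astype(int); return c+d*s['z_map'][uv[:,1],uv[:,0]][:,None]
def cloud(s):
    v,u=np.mgrid[:480,:640]; P=depth(s,np.c_[u.ravel(),v.ravel()]).reshape(480,640,3); P[s['z_map']==0]=np.nan; return P
def proj(s,X):
    return cv2.projectPoints(np.array(X,float).reshape(-1,1,3),cv2.Rodrigues(s['R'])[0],s['t'],s['K'],s['D'])[0][:,0]
E
python3 - <<'E'
from h import *
for n in ['scene','side']:
    s=snap(n); pickle.dump(s,open(n+'.pkl','wb')); cv2.imwrite(f'pics/{n}0.png',s['pixels'][...,::-1])
    print(n,-s['R'].T@s['t'],s['R'][2])
print(robot.observe())
E
```

```text
pics
scene [ 1.30868314 -0.39222679  0.738351  ] [-0.7338687   0.34874687 -0.58293426]
side [ 0.37307121 -0.87791507  1.13634575] [ 0.08593044  0.65948887 -0.74678671]
{'t': 0.1, 'joint_positions': array([ 9.60691389e-01,  1.81499522e-01,  1.60786827e+00,  1.69544684e-05,
        1.35385043e+00, -2.06305522e-01]), 'qvel': array([-5.73824892e-04,  1.98352519e-04, -2.37023780e-03, -1.67017355e-04,
       -4.17964273e-05,  7.24949665e-04]), 'tau': array([ 5.51018784e-04, -4.45875657e+01, -3.52238095e+01, -2.38974144e-04,
        4.17482472e-03, -1.73093906e-05]), 'position': array([0.22561907, 0.52834995, 0.23047504]), 'tcp_rot': array([[-9.19573183e-01,  3.92917635e-01, -9.44943468e-04],
       [ 3.92918616e-01,  9.19572298e-01, -1.32280757e-03],
       [ 3.49189415e-04, -1.58770425e-03, -9.99998679e-01]]), 'wrist_force': array([0.46371069, 0.39045289, 0.18046502]), 'torque': array([-0.01728461, -0.02034901,  0.02543294]), 'grip_force': 0.0, 'finger_gap': 0.08548689677500566}
```

View pics/scene0.png

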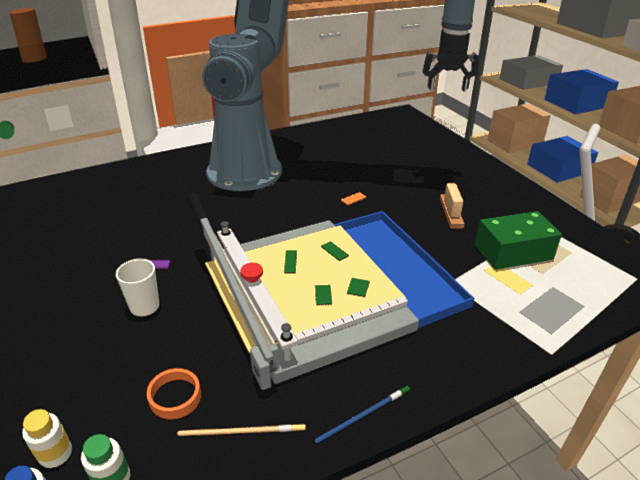

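View pics/side0.png

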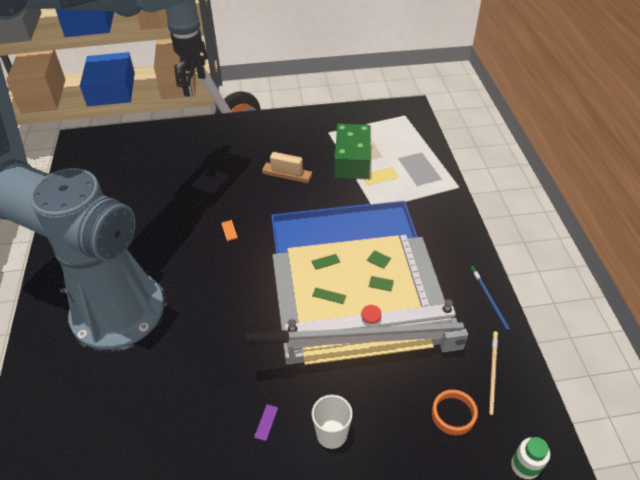

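The scene view shows the scraper at (453,207), the four offcuts at (290,262), (335,250), (323,295), (358,288), the red knob at (251,272) and the tray at (405,265). In the side view they are at the scraper (287,165), offcuts (326,261), (378,259), (329,296), (381,284), and knob (371,314). The look-alikes to leave alone are orange (353,198), purple (160,265) and the brown blocks on the shelf. The only wooden block with a foot on the bench is at (453,207).

```bash
cat > m.py <<'E'
from h import *
S={n:pickle.load(open(n+'.pkl','rb')) for n in ['scene','side']}
def comps(s,m,amin):
    m=cv2.morphologyEx(m.astype(np.uint8),cv2.MORPH_OPEN,np.ones((2,2)))
    n,l,st,c=cv2.connectedComponentsWithStats(m); return [(c[i],l==i) for i in range(1,n) if st[i,4]>=amin]
for n,s in S.items():
    hsv=cv2.cvtColor(s['pixels'],cv2.COLOR_RGB2HSV); P=cloud(s); z=P[...,2]; H,Sa,V=[hsv[...,i].astype(int) for i in range(3)]
    print('==',n)
    box=(P[...,0]>.2)&(P[...,0]<1)&(P[...,1]>-.5)&(P[...,1]<.6)
    for nm,m,zz in [('green',(H>45)&(H<85)&(Sa>120)&box&(z<.06)&(z>.025),.045),('red',((H<6)|(H>174))&(Sa>180)&box&(z>.07),.114),
       ('yellow',(H>18)&(H<32)&(Sa>80)&box&(z<.06)&(z>.03),.04),('blue',(H>105)&(H<125)&(Sa>150)&box&(z<.06),.025),('scr',(H>8)&(H<25)&(Sa>60)&(z>.005)&(z<.1)&box&(P[...,1]>.25),.07)]:
        for c,l in comps(s,m,40 if nm!='yellow' else 1500):
            cn=max(cv2.findContours(l.astype(np.uint8),cv2.RETR_EXTERNAL,cv2.CHAIN_APPROX_NONE)[0],key=len)[:,0]
            X=onz(s,cn,zz)[:,:2].astype(np.float32); r=cv2.minAreaRect(X)
            print(nm,c.round(),'rect',np.round(r[0],3),np.round(r[1],3),round(r[2],1),'depth med',np.nanmedian(P[l],0).round(3), 'z5-95',np.nanpercentile(z[l],[5,95]).round(3))
            if nm=='scr':
              for lo,hi in [(.06,.08),(.012,.028)]:
                k=l&(z>lo)&(z<hi); Q=P[k]; 
                if len(Q)>10:
                  r=cv2.minAreaRect(Q[:,:2].astype(np.float32)); print('  top',len(Q),np.round(r[0],3),np.round(r[1],3),round(r[2],1),np.median(Q[:,2]).round(4))
E
python3 m.py
```

```text
== scene
green [515. 249.] rect [0.683 0.41 ] [0.184 0.126] 45.6 depth med [0.687 0.396 0.041] z5-95 [0.024 0.056]
green [336. 251.] rect [0.513 0.037] [0.063 0.027] 11.9 depth med [0.513 0.037 0.044] z5-95 [0.042 0.046]
green [291. 263.] rect [ 0.506 -0.067] [0.021 0.072] 66.2 depth med [ 0.507 -0.067  0.044] z5-95 [0.041 0.046]
green [359. 288.] rect [0.64  0.024] [0.036 0.048] 48.6 depth med [0.639 0.025 0.044] z5-95 [0.041 0.046]
green [324. 296.] rect [ 0.63  -0.049] [0.029 0.053] 67.0 depth med [ 0.631 -0.049  0.044] z5-95 [0.041 0.047]
green [121. 471.] rect [ 0.843 -0.479] [0.019 0.038] 44.6 depth med [ 0.841 -0.481  0.035] z5-95 [0.022 0.045]
red [252. 272.] rect [ 0.584 -0.178] [0.04  0.053] 64.7 depth med [ 0.581 -0.176  0.113] z5-95 [0.094 0.115]
yellow [321. 279.] rect [ 0.562 -0.023] [0.273 0.239] 0.1 depth med [ 0.579 -0.029  0.039] z5-95 [0.037 0.042]
blue [410. 269.] rect [0.584 0.164] [0.147 0.384] 88.2 depth med [0.6   0.183 0.004] z5-95 [0.    0.023]
blue [353. 421.] rect [ 0.896 -0.125] [0.009 0.148] 7.3 depth med [ 0.885 -0.121  0.006] z5-95 [-0.001  0.009]
scr [453. 206.] rect [0.498 0.364] [0.054 0.206] 53.2 depth med [0.477 0.393 0.035] z5-95 [0.002 0.07 ]
  top 219 [0.454 0.406] [0.027 0.091] 65.5 0.0686
  top 240 [0.453 0.406] [0.036 0.139] 64.3 0.019
== side
yellow [351. 280.] rect [ 0.563 -0.017] [0.279 0.219] 0.1 depth med [ 0.558 -0.023  0.042] z5-95 [0.038 0.046]
yellow [361. 351.] rect [ 0.563 -0.215] [0.042 0.279] 89.7 depth med [ 0.539 -0.216  0.04 ] z5-95 [0.002 0.044]
blue [294. 229.] rect [0.468 0.167] [0.133 0.15 ] 89.7 depth med [0.438 0.195 0.006] z5-95 [0.002 0.021]
scr [288. 169.] rect [0.459 0.361] [0.094 0.138] 63.2 depth med [0.452 0.398 0.031] z5-95 [0.003 0.071]
  top 218 [0.45  0.406] [0.033 0.088] 65.0 0.0689
  top 308 [0.451 0.405] [0.039 0.138] 63.5 0.0193
```

```bash
python3 - <<'E'
from h import *
s=pickle.load(open('side.pkl','rb')); a=cv2.resize(s['pixels'][100:380,200:480],(600,600),interpolation=cv2.INTER_CUBIC)
cv2.imwrite('pics/crop1.png',a[...,::-1])
E
```

```text
(no output)
```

View pics/crop1.png

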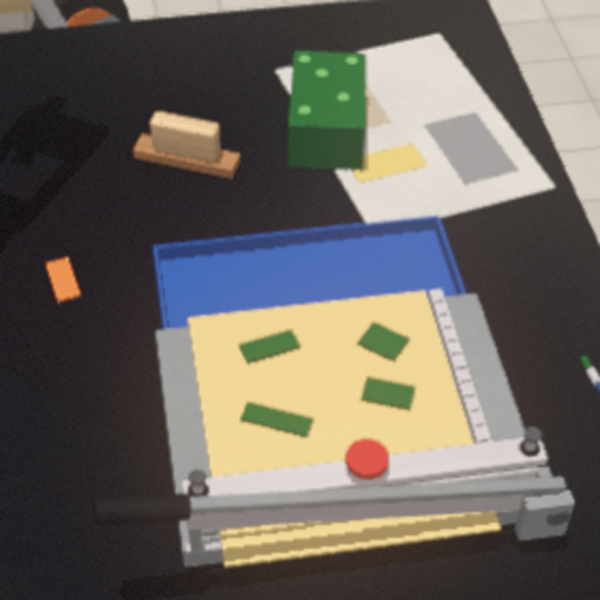

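The crop shows the scraper upright on the bench at about (187,145), so the choice is right. The crop also shows green offcuts at (270,346), (384,342), (277,419), (388,393) and the knob at (367,458). One more refinement before moving: knob, tray and card yaw, and the move to the scraper.

```bash
python3 - <<'E'
from h import *
for n in ['scene','side']:
    s=pickle.load(open(n+'.pkl','rb')); P=cloud(s); z=P[...,2]
    hsv=cv2.cvtColor(s['pixels'],cv2.COLOR_RGB2HSV); H,Sa,V=[hsv[...,i].astype(int) for i in range(3)]
    red=((H<8)|(H>172))&(Sa>150); k=red&(abs(P[...,0]-.58)<.06)&(abs(P[...,1]+.175)<.06)
    Q=P[k&(z>.108)]; print(n,'knob',len(Q),np.median(Q[:,2]),cv2.minEnclosingCircle(Q[:,:2].astype(np.float32)),Q.mean(0).round(4))
    # card edge lines: left edge & fence side
    g=(abs(P[...,0]-.57)<.3)&(P[...,1]>-.3)&(P[...,1]<.3)
    y=(H>18)&(H<32)&(Sa>80)&g&(z>.03)&(z<.06); Q=P[y&(P[...,1]>-.15)]
    xs=np.arange(.44,.69,.01); e=np.array([[x,np.percentile(Q[abs(Q[:,0]-x)<.006,1],99)] for x in xs]); print(' card left edge fit',np.polyfit(e[:,0]-.56,e[:,1],1).round(4))
    ys=np.arange(-.1,.07,.01)
    for q,nm in [(1,'near'),(99,'far')]:
        e=np.array([[v,np.percentile(Q[abs(Q[:,1]-v)<.006,0],q)] for v in ys]); print(' card',nm,np.polyfit(e[:,0],e[:,1],1).round(4))
    b=(H>105)&(H<125)&(Sa>120)&g&(z<.06)&(P[...,1]>.05); Q=P[b]
    r=cv2.minAreaRect(Q[:,:2].astype(np.float32)); print(' tray',np.round(r[0],3),np.round(r[1],3),round(r[2],1))
    c=g&(z>.083)&(z<.095)&(V>90)&(Sa<60)&(P[...,1]<-.12); Q=P[c]; r=cv2.minAreaRect(Q[:,:2].astype(np.float32)); print(' bar',len(Q),np.round(r[0],3),np.round(r[1],3),round(r[2],1),np.polyfit(Q[:,0]-.58,Q[:,1],1).round(4))
    gr=(H>45)&(H<85)&(Sa>80)&g&(z>.025)&(z<.06)&(P[...,1]<.1); Q=P[gr]; 
    for A in (Q[Q[:,0]<.575],Q[Q[:,0]>.575]): print(' green ext',len(A), A.min(0).round(3) if len(A) else 0,A.max(0).round(3) if len(A) else 0)
st=robot.observe(); d=np.array([.452,.406,.10])-st['position']; print('tool delta',st['tcp_rot'].T@d)
E
```

```text
scene knob 292 0.11313280151296312 ((0.5736841559410095, -0.17668700218200684), 0.02228989452123642) [ 0.5759 -0.1767  0.113 ]
 card left edge fit [0.0049 0.0938]
 card near [-0.0023  0.4234]
 card far [-0.0053  0.6917]
 tray [0.552 0.177] [0.17  0.404] 88.7
 bar 2306 [ 0.578 -0.193] [0.377 0.064] 0.2 [-0.0409 -0.1858]
 green ext 436 [ 0.466 -0.09   0.041] [0.542 0.055 0.048]
 green ext 547 [ 0.597 -0.071  0.041] [0.664 0.052 0.048]
side knob 267 0.11486054205406337 ((0.5718897581100464, -0.1750834733247757), 0.022113768383860588) [ 0.5712 -0.177   0.1149]
 card left edge fit [0.0044 0.0928]
 card near [-0.0059  0.4237]
 card far [-0.0065  0.6971]
 tray [0.571 0.182] [0.362 0.167] 0.2
 bar 2333 [ 0.577 -0.188] [0.067 0.375] 89.2 [-0.0343 -0.1861]
 green ext 391 [ 0.465 -0.088  0.04 ] [0.536 0.054 0.054]
 green ext 373 [ 0.598 -0.069  0.04 ] [0.66  0.049 0.053]
tool delta [-0.25629297 -0.02335341  0.1304228 ]
```

>>> move_arm:
  translation:
    - [-0.036, -0.003, 0.005]
    - [-0.036, -0.003, 0.005]
    - [-0.036, -0.003, 0.01]
    - [-0.036, -0.003, 0.01]
    - [-0.036, -0.003, 0.01]
    - [-0.036, -0.003, 0.01]
    - [-0.04, -0.005, 0.01]
    - [0, 0, 0]
  angular:
    - [0, 0, 0]
    - [0, 0, 0]
    - [0, 0, 0]
    - [0, 0, 0]
    - [0, 0, 0]
    - [0, 0, 0]
    - [0, 0, 0]
    - [0, 0, 0.042]
  gripper: -1

```text
t: 0.9
position: [0.4554, 0.4036, 0.1691]
tcp_rot: [[-0.9, 0.436, -0.001], [0.436, 0.9, -0.002], [0.0, -0.003, -1.0]]
wrist_force: [-0.7, -0.2, 0.3]
finger_gap: 0.0856
grip_force: 0.0
```

```bash
python3 - <<'E'
from h import *
s=snap('wrist'); P=cloud(s); z=P[...,2]; cv2.imwrite('pics/w1.png',s['pixels'][...,::-1])
g=(abs(P[...,0]-.45)<.12)&(abs(P[...,1]-.406)<.12)
for lo,hi in [(.06,.08),(.012,.028)]:
    Q=P[g&(z>lo)&(z<hi)]
    if len(Q)>10:
        r=cv2.minAreaRect(Q[:,:2].astype(np.float32)); print(np.round(r[0],3),np.round(r[1],3),round(r[2],1),np.median(Q[:,2]),len(Q))
st=s['st'];print(st['position'],st['tcp_rot'].round(3)); print(st['tcp_rot'].T@(np.array([.452,.406,.036])-st['position']))
E
```

```text
[0.448 0.411] [0.026 0.089] 63.9 0.07088158499363947 6550
[0.449 0.41 ] [0.034 0.14 ] 64.1 0.021085230891840362 3166
[0.45540327 0.40362886 0.16913105] [[-0.9    0.436 -0.001]
 [ 0.436  0.9   -0.002]
 [ 0.    -0.003 -1.   ]]
[0.00409176 0.00101457 0.13312892]
```

View pics/w1.png

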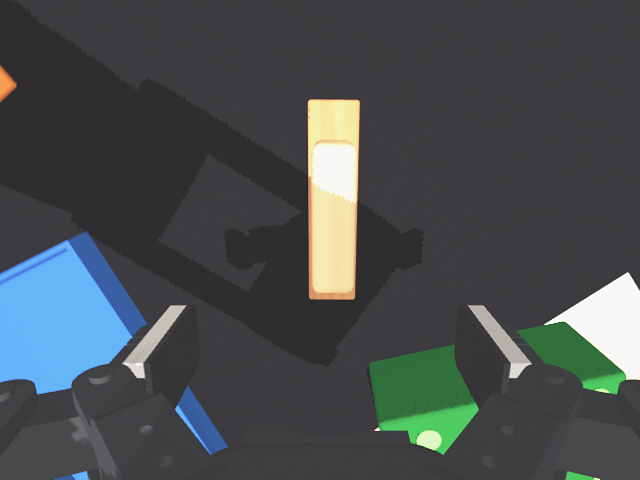

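The wrist view shows the scraper foot and grip centred at about (333,200), parallel to the pads, with nothing under the fingers. Next I descend and grasp.

>>> move_arm:
  translation:
    - [0.004, 0.0015, 0.03]
    - [0.004, 0.0015, 0.03]
    - [0, 0, 0.03]
    - [0, 0, 0.025]
    - [0, 0, 0.018]
    - [0, 0, 0]
    - [0, 0, 0]
    - [0, 0, 0]
  angular:
    - [0, 0, 0]
    - [0, 0, 0]
    - [0, 0, 0]
    - [0, 0, 0]
    - [0, 0, 0]
    - [0, 0, 0]
    - [0, 0, 0]
    - [0, 0, 0]

```text
t: 1.75
position: [0.4471, 0.414, 0.0398]
tcp_rot: [[-0.903, 0.431, 0.002], [0.431, 0.903, 0.001], [-0.001, 0.002, -1.0]]
wrist_force: [0.8, -0.1, -0.9]
finger_gap: 0.0853
grip_force: 0.0
```

>>> move_arm:
  translation:
    - [0, 0, 0]
    - [0, 0, 0]
    - [0, 0, 0]
    - [0, 0, 0]
    - [0, 0, 0]
    - [0, 0, 0]
    - [0, 0, 0]
    - [0, 0, 0]
  angular:
    - [0, 0, 0]
    - [0, 0, 0]
    - [0, 0, 0]
    - [0, 0, 0]
    - [0, 0, 0]
    - [0, 0, 0]
    - [0, 0, 0]
    - [0, 0, 0]
  gripper: 1

```text
t: 2.55
position: [0.4465, 0.4133, 0.0387]
tcp_rot: [[-0.902, 0.431, 0.0], [0.431, 0.902, 0.0], [-0.0, 0.0, -1.0]]
wrist_force: [-1.2, -1.2, 4.6]
finger_gap: 0.0255
grip_force: 59.6
```

>>> move_arm:
  translation:
    - [0, 0, -0.03]
    - [0, 0, -0.035]
    - [0, 0, -0.035]
    - [0, 0, 0]
    - [0, 0, 0]
    - [0, 0, 0]
    - [0, 0, 0]
    - [0, 0, 0]
  angular:
    - [0, 0, 0]
    - [0, 0, -0.09]
    - [0, 0, -0.09]
    - [0, 0, -0.09]
    - [0, 0, -0.09]
    - [0, 0, -0.089]
    - [0, 0, 0]
    - [0, 0, 0]

```text
t: 3.35
position: [0.446, 0.413, 0.1376]
tcp_rot: [[-1.0, -0.001, -0.001], [-0.001, 1.0, -0.001], [0.001, -0.001, -1.0]]
wrist_force: [-0.1, -0.3, -2.7]
finger_gap: 0.0255
grip_force: 59.5
```

>>> move_arm:
  translation:
    - [-0.004, -0.025, 0]
    - [-0.004, -0.036, 0]
    - [-0.004, -0.036, 0]
    - [-0.004, -0.036, 0]
    - [-0.004, -0.036, 0]
    - [-0.004, -0.036, 0]
    - [-0.004, -0.036, 0]
    - [-0.004, -0.036, 0]
  angular:
    - [0, 0, 0]
    - [0, 0, 0]
    - [0, 0, 0]
    - [0, 0, 0]
    - [0, 0, 0]
    - [0, 0, 0]
    - [0, 0, 0]
    - [0, 0, 0]

```text
t: 4.15
position: [0.4792, 0.1349, 0.1382]
tcp_rot: [[-1.0, -0.001, 0.0], [-0.001, 1.0, -0.0], [-0.0, -0.0, -1.0]]
wrist_force: [0.5, -0.2, -2.0]
finger_gap: 0.0255
grip_force: 59.6
```

>>> move_arm:
  translation:
    - [-0.004, -0.04, 0]
    - [-0.004, -0.04, 0]
    - [-0.004, -0.04, 0]
    - [-0.004, -0.04, 0]
    - [-0.004, -0.04, 0]
    - [-0.003, -0.029, 0]
    - [0, -0.02, 0]
    - [0, 0, 0]
  angular:
    - [0, 0, 0]
    - [0, 0, 0]
    - [0, 0, 0]
    - [0, 0, 0]
    - [0, 0, 0]
    - [0, 0, 0]
    - [0, 0, 0]
    - [0, 0, 0]

```text
t: 4.95
position: [0.5032, -0.1152, 0.1382]
tcp_rot: [[-1.0, 0.002, 0.0], [0.002, 1.0, -0.001], [-0.0, -0.001, -1.0]]
wrist_force: [0.8, 1.0, -2.5]
finger_gap: 0.0252
grip_force: 59.6
```

>>> move_arm:
  translation:
    - [0, 0, 0.015]
    - [0, 0, 0.015]
    - [0, 0, 0.012]
    - [0, 0, 0.008]
    - [0, 0, 0.005]
    - [0, 0, 0]
    - [0, 0, 0]
    - [0, 0, 0]
  angular:
    - [0, 0, 0]
    - [0, 0, 0]
    - [0, 0, 0]
    - [0, 0, 0]
    - [0, 0, 0]
    - [0, 0, 0]
    - [0, 0, 0]
    - [0, 0, 0]

```text
t: 5.75
position: [0.5036, -0.1128, 0.0839]
tcp_rot: [[-1.0, -0.003, 0.001], [-0.003, 1.0, -0.001], [-0.001, -0.001, -1.0]]
wrist_force: [0.0, -1.2, -1.2]
finger_gap: 0.025
grip_force: 59.7
```

```bash
python3 - <<'E'
from h import *
s=snap('scene'); cv2.imwrite('pics/s2.png',cv2.resize(s['pixels'][170:400,190:490],(780,598))[...,::-1])
print(robot.observe()['position'])
E
```

```text
[ 0.50353218 -0.11281752  0.08391772]
```

View pics/s2.png

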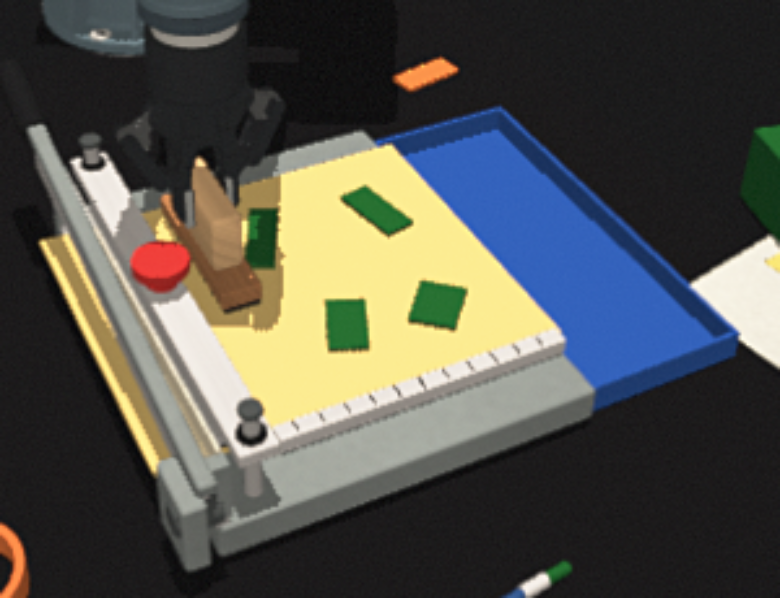

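The scraper foot stands on the card side of the clamp, at (215,260) in the crop, just behind offcut1 at (262,238). It clears the bar. Now I lower 3.5 mm and sweep left.

>>> move_arm:
  translation:
    - [0, 0, 0.002]
    - [0, 0, 0.0015]
    - [0, 0.004, 0]
    - [0, 0.008, 0]
    - [0, 0.012, 0]
    - [0, 0.012, 0]
    - [0, 0.012, 0]
    - [0, 0.012, 0]
  angular:
    - [0, 0, 0]
    - [0, 0, 0]
    - [0, 0, 0]
    - [0, 0, 0]
    - [0, 0, 0]
    - [0, 0, 0]
    - [0, 0, 0]
    - [0, 0, 0]

```text
t: 6.6
position: [0.5028, -0.0512, 0.0798]
tcp_rot: [[-1.0, -0.004, -0.0], [-0.004, 1.0, 0.0], [0.0, 0.0, -1.0]]
wrist_force: [0.4, 0.5, -2.5]
finger_gap: 0.0251
grip_force: 59.7
```

>>> move_arm:
  translation:
    - [0, 0.012, 0]
    - [0, 0.012, 0]
    - [0, 0.012, 0]
    - [0, 0.012, 0]
    - [0, 0.012, 0]
    - [0, 0.012, 0]
    - [0, 0.012, 0]
    - [0, 0.012, 0]
  angular:
    - [0, 0, 0]
    - [0, 0, 0]
    - [0, 0, 0]
    - [0, 0, 0]
    - [0, 0, 0]
    - [0, 0, 0]
    - [0, 0, 0]
    - [0, 0, 0]

```text
t: 7.4
position: [0.5025, 0.0444, 0.0798]
tcp_rot: [[-1.0, -0.003, -0.0], [-0.003, 1.0, -0.0], [0.0, -0.0, -1.0]]
wrist_force: [-0.8, -0.4, -1.8]
finger_gap: 0.0253
grip_force: 59.7
```

```bash
python3 - <<'E'
from h import *
s=snap('scene'); cv2.imwrite('pics/s3.png',cv2.resize(s['pixels'][170:400,190:490],(780,598))[...,::-1])
print(robot.observe()['position'])
E
```

```text
[0.50230971 0.04584972 0.07975881]
```

View pics/s3.png

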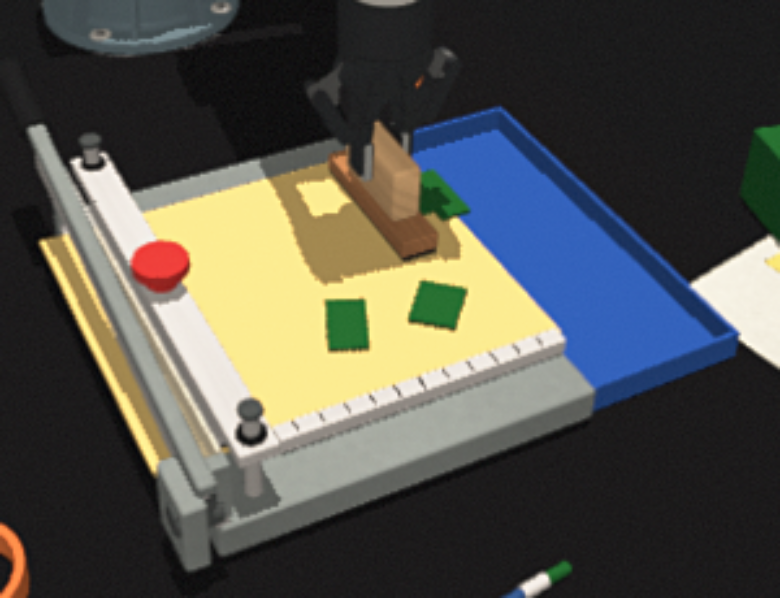

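The first pair is being pushed ahead, at (440,195) in the crop and at the edge, and the card looks unmoved. I continue over the edge.

>>> move_arm:
  translation:
    - [0, 0.01, 0]
    - [0, 0.01, 0]
    - [0, 0.01, 0]
    - [0, 0.01, 0]
    - [0, 0.01, 0]
    - [0, 0.01, 0]
    - [0, 0.01, 0]
    - [0, 0.008, 0]
  angular:
    - [0, 0, 0]
    - [0, 0, 0]
    - [0, 0, 0]
    - [0, 0, 0]
    - [0, 0, 0]
    - [0, 0, 0]
    - [0, 0, 0]
    - [0, 0, 0]

```text
t: 8.25
position: [0.5022, 0.1223, 0.0798]
tcp_rot: [[-1.0, -0.004, -0.0], [-0.004, 1.0, 0.0], [0.0, 0.0, -1.0]]
wrist_force: [-0.2, -0.3, -0.9]
finger_gap: 0.025
grip_force: 59.7
```

>>> move_arm:
  translation:
    - [0, 0, 0]
    - [0, 0, -0.015]
    - [0, 0, -0.015]
    - [0, 0, -0.02]
    - [-0.01, -0.02, -0.01]
    - [-0.02, -0.03, 0]
    - [-0.03, -0.03, 0]
    - [-0.03, -0.03, 0]
  angular:
    - [0, 0, 0]
    - [0, 0, 0]
    - [0, 0, 0]
    - [0, 0, 0]
    - [0, 0, 0]
    - [0, 0, 0]
    - [0, 0, 0]
    - [0, 0, 0]

```text
t: 9.05
position: [0.5935, 0.0103, 0.1401]
tcp_rot: [[-1.0, -0.003, 0.001], [-0.003, 1.0, -0.0], [-0.001, -0.0, -1.0]]
wrist_force: [0.6, 1.0, -1.8]
finger_gap: 0.0255
grip_force: 59.8
```

```bash
cat > g.py <<'E'
from h import *
for n in ['scene','side']:
    s=snap(n); P=cloud(s); z=P[...,2]
    hsv=cv2.cvtColor(s['pixels'],cv2.COLOR_RGB2HSV); H,Sa,V=[hsv[...,i].astype(int) for i in range(3)]
    m=(H>45)&(H<88)&(Sa>80)&(abs(P[...,0]-.57)<.2)&(P[...,1]>-.2)&(P[...,1]<.26)&(z<.07)
    k,l,st,c=cv2.connectedComponentsWithStats(m.astype(np.uint8))
    for i in range(1,k):
        if st[i,4]>15: Q=P[l==i]; print(n,c[i].round(),st[i,4],Q.min(0).round(3),Q.max(0).round(3))
print(robot.observe()['position'],robot.observe()['t'])
cv2.imwrite('pics/last.png',cv2.resize(snap('scene')['pixels'][170:400,190:490],(780,598))[...,::-1])
E
python3 g.py
```

```text
scene [369. 253.] 81 [0.48  0.117 0.003] [0.543 0.132 0.016]
scene [358. 287.] 283 [ 0.608 -0.004  0.04 ] [0.664 0.051 0.048]
scene [323. 294.] 289 [ 0.597 -0.072  0.04 ] [ 0.654 -0.026  0.047]
side [379. 260.] 131 [ 0.611 -0.001  0.042] [0.661 0.036 0.052]
[0.59610024 0.00709112 0.14023125] 9.15
```

>>> move_arm:
  translation:
    - [-0.008, -0.03, 0]
    - [-0.008, -0.03, 0]
    - [-0.008, -0.03, 0]
    - [0, -0.025, 0]
    - [0, 0, 0.02]
    - [0, 0, 0.02]
    - [0, 0, 0.013]
    - [0, 0, 0]
  angular:
    - [0, 0, 0]
    - [0, 0, 0]
    - [0, 0, 0]
    - [0, 0, 0]
    - [0, 0, 0]
    - [0, 0, 0]
    - [0, 0, 0]
    - [0, 0, 0]

```text
t: 10.0
position: [0.6148, -0.1019, 0.0842]
tcp_rot: [[-1.0, -0.004, -0.005], [-0.004, 1.0, 0.002], [0.005, 0.002, -1.0]]
wrist_force: [-0.6, 0.1, -2.0]
finger_gap: 0.025
grip_force: 59.8
```

```bash
python3 g.py
```

```text
scene [367. 252.] 94 [0.458 0.115 0.004] [0.541 0.132 0.016]
scene [358. 287.] 278 [ 0.606 -0.002  0.04 ] [0.663 0.051 0.048]
scene [323. 295.] 279 [ 0.596 -0.073  0.041] [ 0.656 -0.026  0.048]
side [371. 260.] 30 [0.609 0.014 0.041] [0.625 0.038 0.049]
[ 0.616892   -0.10267777  0.08692635] 10.1
```

View pics/last.png

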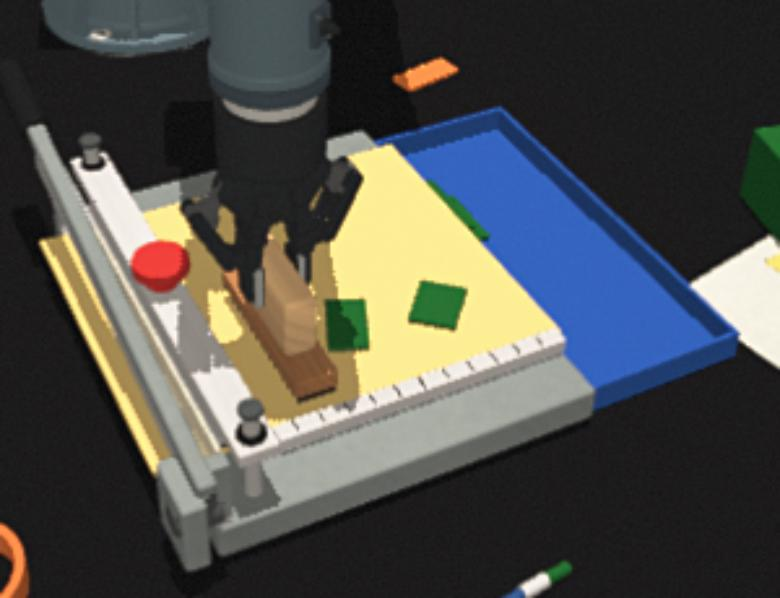

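The scraper is now between the bar and offcut2, clear of the fence, and the first pair lies in the tray at (460,210). I lower 7 mm and sweep.

>>> move_arm:
  translation:
    - [0, 0, 0.004]
    - [0, 0, 0.003]
    - [0, 0.004, 0]
    - [0, 0.008, 0]
    - [0, 0.012, 0]
    - [0, 0.012, 0]
    - [0, 0.012, 0]
    - [0, 0.012, 0]
  angular:
    - [0, 0, 0]
    - [0, 0, 0]
    - [0, 0, 0]
    - [0, 0, 0]
    - [0, 0, 0]
    - [0, 0, 0]
    - [0, 0, 0]
    - [0, 0, 0]

```text
t: 10.95
position: [0.6168, -0.0418, 0.0799]
tcp_rot: [[-1.0, -0.004, 0.0], [-0.004, 1.0, -0.0], [-0.0, -0.0, -1.0]]
wrist_force: [-0.2, 0.0, -2.4]
finger_gap: 0.0253
grip_force: 59.8
```

>>> move_arm:
  translation:
    - [0, 0.012, 0]
    - [0, 0.012, 0]
    - [0, 0.012, 0]
    - [0, 0.012, 0]
    - [0, 0.012, 0]
    - [0, 0.012, 0]
    - [0, 0.012, 0]
    - [0, 0.012, 0]
  angular:
    - [0, 0, 0]
    - [0, 0, 0]
    - [0, 0, 0]
    - [0, 0, 0]
    - [0, 0, 0]
    - [0, 0, 0]
    - [0, 0, 0]
    - [0, 0, 0]

```text
t: 11.75
position: [0.6165, 0.0537, 0.0798]
tcp_rot: [[-1.0, -0.003, -0.0], [-0.003, 1.0, 0.0], [0.0, 0.0, -1.0]]
wrist_force: [-0.5, 0.1, -1.8]
finger_gap: 0.0254
grip_force: 59.8
```

>>> move_arm:
  translation:
    - [0, 0.01, 0]
    - [0, 0.01, 0]
    - [0, 0.01, 0]
    - [0, 0.01, 0]
    - [0, 0.01, 0]
    - [0, 0.01, 0]
    - [0, 0.008, 0]
    - [0, 0, 0]
  angular:
    - [0, 0, 0]
    - [0, 0, 0]
    - [0, 0, 0]
    - [0, 0, 0]
    - [0, 0, 0]
    - [0, 0, 0]
    - [0, 0, 0]
    - [0, 0, 0]

```text
t: 12.55
position: [0.6162, 0.122, 0.0798]
tcp_rot: [[-1.0, -0.004, -0.0], [-0.004, 1.0, 0.0], [0.0, 0.0, -1.0]]
wrist_force: [-0.1, -0.3, -1.0]
finger_gap: 0.025
grip_force: 59.8
```

>>> move_arm:
  translation:
    - [0, 0, 0]
    - [0, 0, -0.01]
    - [0, 0, -0.02]
    - [0, 0, -0.02]
    - [0.01, 0.01, -0.01]
    - [0.02, 0.02, 0]
    - [0.02, 0.03, 0]
    - [0.02, 0.03, 0]
  angular:
    - [0, 0, 0]
    - [0, 0, 0]
    - [0, 0, 0]
    - [0, 0, 0]
    - [0, 0, 0]
    - [0, 0, 0]
    - [0, 0, 0]
    - [0, 0, 0]

```text
t: 13.35
position: [0.5445, 0.2113, 0.1401]
tcp_rot: [[-1.0, -0.002, -0.0], [-0.002, 1.0, 0.0], [0.0, 0.0, -1.0]]
wrist_force: [0.4, 0.6, -1.7]
finger_gap: 0.0253
grip_force: 59.8
```

```bash
python3 g.py
```

```text
scene [368. 252.] 87 [0.457 0.117 0.003] [0.543 0.133 0.017]
scene [394. 278.] 139 [0.589 0.109 0.006] [0.646 0.138 0.027]
side [364. 237.] 27 [0.599 0.115 0.017] [0.639 0.13  0.03 ]
[0.54233644 0.21403495 0.13966323] 13.45
```

View pics/last.png

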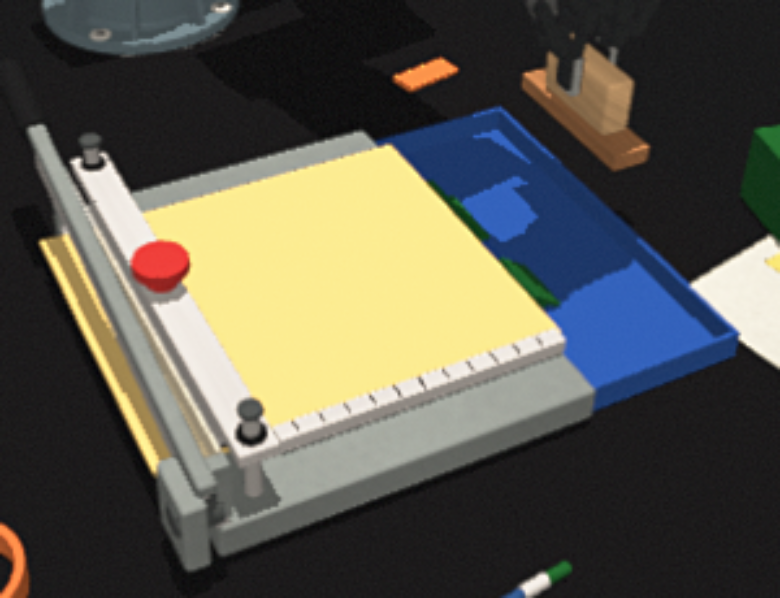

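The card is clear. Two offcuts show in the tray at (460,210) and (535,285), with the others hidden behind the bed edge. I check with the wrist camera before putting the scraper down.

```bash
python3 - <<'E'
from h import *
s=snap('wrist'); P=cloud(s); z=P[...,2]; cv2.imwrite('pics/w2.png',s['pixels'][...,::-1])
hsv=cv2.cvtColor(s['pixels'],cv2.COLOR_RGB2HSV); H,Sa,V=[hsv[...,i].astype(int) for i in range(3)]
m=(H>45)&(H<88)&(Sa>80)&(P[...,1]<.3)&(z<.07)
k,l,st,c=cv2.connectedComponentsWithStats(m.astype(np.uint8))
for i in range(1,k):
    if st[i,4]>40: Q=P[l==i]; print(c[i].round(),st[i,4],Q.min(0).round(3),Q.max(0).round(3))
print(proj(s,[[.45,.11,.01],[.65,.11,.01],[.55,.2,.004]]))
E
```

```text
[171. 151.] 7450 [0.454 0.098 0.005] [0.541 0.134 0.018]
[188. 324.] 4299 [0.588 0.09  0.008] [0.639 0.14  0.034]
[[156.00439064  71.62351772]
 [183.4214133  368.24204562]
 [308.3134255  232.37717111]]
```

View pics/w2.png

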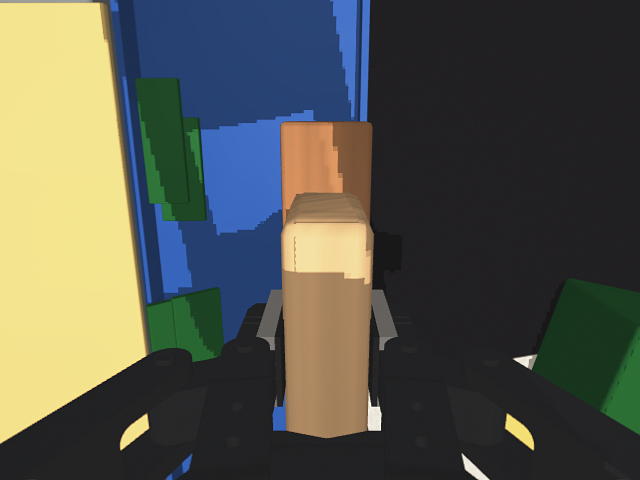

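The wrist view shows one pair stacked in the tray at (170,150). The other pair is at (185,325), and one of those leans on the near wall. I measure that one's centre and the tray wall.

```bash
python3 - <<'E'
from h import *
s=snap('wrist'); P=cloud(s)
for r in (305,325,345):
    print(r,[(u,*P[r,u,1:].round(3)) for u in range(120,226,6)])
for r in (60,240): print(r,[(u,*P[r,u,1:].round(3)) for u in range(100,170,5)],[(u,*P[r,u,1:].round(3)) for u in range(340,380,4)])
E
```

```text
305 [(120, np.float64(0.085), np.float64(0.04)), (126, np.float64(0.089), np.float64(0.041)), (132, np.float64(0.093), np.float64(0.042)), (138, np.float64(0.096), np.float64(0.041)), (144, np.float64(0.098), np.float64(0.038)), (150, np.float64(0.099), np.float64(0.032)), (156, np.float64(0.102), np.float64(0.03)), (162, np.float64(0.105), np.float64(0.028)), (168, np.float64(0.108), np.float64(0.025)), (174, np.float64(0.112), np.float64(0.026)), (180, np.float64(0.116), np.float64(0.027)), (186, np.float64(0.119), np.float64(0.023)), (192, np.float64(0.122), np.float64(0.021)), (198, np.float64(0.126), np.float64(0.019)), (204, np.float64(0.129), np.float64(0.016)), (210, np.float64(0.133), np.float64(0.015)), (216, np.float64(0.136), np.float64(0.013)), (222, np.float64(0.139), np.float64(0.009))]
325 [(120, np.float64(0.083), np.float64(0.041)), (126, np.float64(0.087), np.float64(0.04)), (132, np.float64(0.091), np.float64(0.041)), (138, np.float64(0.095), np.float64(0.042)), (144, np.float64(0.098), np.float64(0.04)), (150, np.float64(0.097), np.float64(0.03)), (156, np.float6
[... 2794 characters left out ...]
(0.096), np.float64(0.027)), (145, np.float64(0.098), np.float64(0.026)), (150, np.float64(0.099), np.float64(0.021)), (155, np.float64(0.1), np.float64(0.014)), (160, np.float64(0.099), np.float64(0.005)), (165, np.float64(0.103), np.float64(0.007))] [(340, np.float64(0.214), np.float64(0.172)), (344, np.float64(0.215), np.float64(0.172)), (348, np.float64(0.216), np.float64(0.174)), (352, np.float64(0.218), np.float64(0.173)), (356, np.float64(0.219), np.float64(0.172)), (360, np.float64(0.22), np.float64(0.173)), (364, np.float64(0.221), np.float64(0.171)), (368, np.float64(0.222), np.float64(0.17)), (372, np.float64(0.223), np.float64(0.169)), (376, np.float64(0.245), np.float64(0.002))]
```

Both leaning offcuts have their centres at y of about 0.11 to 0.126 m. The tray spans 0.094 to 0.236 m and they sit low, so step 1 is met. Now I put the scraper on the bench.

>>> move_arm:
  translation:
    - [0.016, 0.025, 0]
    - [0.016, 0.03, 0]
    - [0.016, 0.03, 0]
    - [0.016, 0.03, 0]
    - [0.016, 0.03, 0]
    - [0, 0, 0.015]
    - [0, 0, 0.025]
    - [0, 0, 0.025]
  angular:
    - [0, 0, 0]
    - [0, 0, 0]
    - [0, 0, 0]
    - [0, 0, 0]
    - [0, 0, 0]
    - [0, 0, 0]
    - [0, 0, 0]
    - [0, 0, 0]

```text
t: 14.4
position: [0.4667, 0.3546, 0.0742]
tcp_rot: [[-1.0, -0.002, 0.001], [-0.002, 1.0, 0.0], [-0.001, 0.0, -1.0]]
wrist_force: [1.1, 0.0, -2.0]
finger_gap: 0.0252
grip_force: 59.9
```

>>> move_arm:
  translation:
    - [0, 0, 0.015]
    - [0, 0, 0.01]
    - [0, 0, 0.005]
    - [0, 0, 0.003]
    - [0, 0, 0]
    - [0, 0, 0]
    - [0, 0, 0]
    - [0, 0, 0]
  angular:
    - [0, 0, 0]
    - [0, 0, 0]
    - [0, 0, 0]
    - [0, 0, 0]
    - [0, 0, 0]
    - [0, 0, 0]
    - [0, 0, 0]
    - [0, 0, 0]

```text
t: 15.2
position: [0.4659, 0.3555, 0.0424]
tcp_rot: [[-1.0, -0.003, 0.001], [-0.003, 1.0, 0.0], [-0.001, 0.0, -1.0]]
wrist_force: [-0.4, -0.4, -1.6]
finger_gap: 0.0253
grip_force: 59.9
```

>>> move_arm:
  translation:
    - [0, 0, 0.0015]
    - [0, 0, 0.0015]
    - [0, 0, 0.0008]
    - [0, 0, 0]
    - [0, 0, 0]
    - [0, 0, 0]
    - [0, 0, 0]
    - [0, 0, 0]
  angular:
    - [0, 0, 0]
    - [0, 0, 0]
    - [0, 0, 0]
    - [0, 0, 0]
    - [0, 0, 0]
    - [0, 0, 0]
    - [0, 0, 0]
    - [0, 0, 0]

```text
t: 16.0
position: [0.4656, 0.3553, 0.0387]
tcp_rot: [[-1.0, -0.003, 0.0], [-0.003, 1.0, -0.0], [-0.0, -0.0, -1.0]]
wrist_force: [-3.0, -1.2, 6.0]
finger_gap: 0.0252
grip_force: 60.7
```

>>> move_arm:
  translation:
    - [0, 0, 0]
    - [0, 0, 0]
    - [0, 0, 0]
    - [0, 0, 0]
    - [0, 0, 0]
    - [0, 0, 0]
    - [0, 0, 0]
    - [0, 0, 0]
  angular:
    - [0, 0, 0]
    - [0, 0, 0]
    - [0, 0, 0]
    - [0, 0, 0]
    - [0, 0, 0]
    - [0, 0, 0]
    - [0, 0, 0]
    - [0, 0, 0]
  gripper: -1

```text
t: 16.8
position: [0.4655, 0.3553, 0.038]
tcp_rot: [[-1.0, -0.003, -0.0], [-0.003, 1.0, -0.0], [0.0, -0.0, -1.0]]
wrist_force: [-0.0, 0.4, 0.7]
finger_gap: 0.0849
grip_force: 0.0
```

>>> move_arm:
  translation:
    - [0, 0, -0.02]
    - [0, 0, -0.03]
    - [0, 0, -0.04]
    - [0, 0, -0.04]
    - [0, 0, -0.03]
    - [-0.015, -0.04, 0]
    - [-0.015, -0.045, 0]
    - [-0.015, -0.045, 0]
  angular:
    - [0, 0, 0]
    - [0, 0, 0]
    - [0, 0, 0]
    - [0, 0, 0]
    - [0, 0, 0]
    - [0, 0, 0]
    - [0, 0, 0]
    - [0, 0, 0]

```text
t: 17.6
position: [0.5112, 0.2244, 0.1985]
tcp_rot: [[-1.0, -0.005, 0.001], [-0.005, 1.0, 0.0], [-0.001, 0.0, -1.0]]
wrist_force: [0.7, 1.0, -0.0]
finger_gap: 0.0852
grip_force: 0.0
```

```bash
python3 - <<'E'
from h import *
for n in ['scene','side']:
    s=snap(n); P=cloud(s); z=P[...,2]
    hsv=cv2.cvtColor(s['pixels'],cv2.COLOR_RGB2HSV); H,Sa,V=[hsv[...,i].astype(int) for i in range(3)]
    m=(H>8)&(H<25)&(Sa>60)&(z>.01)&(z<.1)&(abs(P[...,0]-.46)<.12)&(abs(P[...,1]-.35)<.09)
    for lo,hi in [(.06,.08),(.012,.028)]:
        Q=P[m&(z>lo)&(z<hi)]; r=cv2.minAreaRect(Q[:,:2].astype(np.float32)); print(n,len(Q),np.round(r[0],3),np.round(r[1],3),round(r[2],1),np.median(Q[:,2]).round(3))
    y=(H>18)&(H<32)&(Sa>80)&(z>.03)&(z<.06)&(abs(P[...,0]-.57)<.3)&(P[...,1]>-.15)&(P[...,1]<.2); Q=P[y]
    xs=np.arange(.44,.69,.01); print('card left',np.median([np.percentile(Q[abs(Q[:,0]-x)<.006,1],99) for x in xs]))
    if n=='scene': cv2.imwrite('pics/s5.png',s['pixels'][...,::-1])
st=robot.observe(); print(st['position'],np.array([.573,-.176,.16])-st['position'])
E
```

```text
scene 274 [0.471 0.352] [0.032 0.093] 90.0 0.068
scene 343 [0.47 0.35] [0.145 0.038] 2.8 0.019
card left 0.0935756487117377
side 266 [0.47  0.352] [0.09  0.033] 2.7 0.069
side 321 [0.47  0.353] [0.14  0.043] 0.6 0.02
card left 0.09553328034257694
[0.51280674 0.22066833 0.19820487] [ 0.06019326 -0.39666833 -0.03820487]
```

View pics/s5.png

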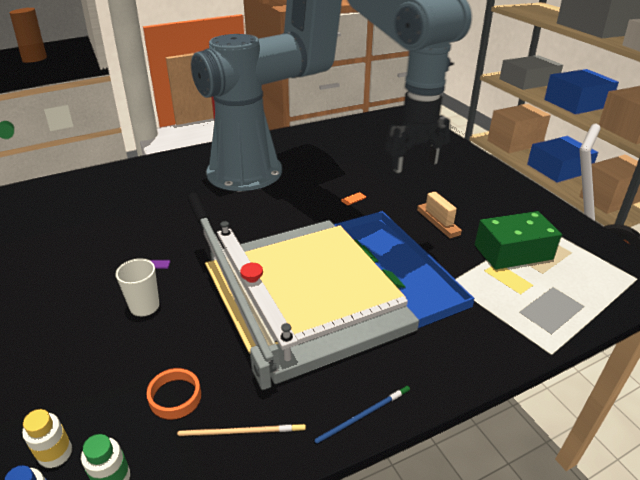

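The scraper stands free and upright at (440,213), the card has not moved and the bystanders are in place. Next I go to above the knob with the fingers shut.

>>> move_arm:
  translation:
    - [-0.006, -0.04, 0]
    - [-0.006, -0.04, 0]
    - [-0.006, -0.04, 0]
    - [-0.006, -0.04, 0]
    - [-0.006, -0.04, 0]
    - [-0.006, -0.04, 0]
    - [-0.006, -0.04, 0]
    - [-0.006, -0.04, 0]
  angular:
    - [0, 0, 0]
    - [0, 0, 0]
    - [0, 0, 0]
    - [0, 0, 0]
    - [0, 0, 0]
    - [0, 0, 0]
    - [0, 0, 0]
    - [0, 0, 0]
  gripper: 1

```text
t: 18.5
position: [0.5602, -0.0954, 0.1981]
tcp_rot: [[-1.0, -0.003, 0.0], [-0.003, 1.0, 0.0], [-0.0, 0.0, -1.0]]
wrist_force: [-0.1, 0.5, 0.1]
finger_gap: 0.0002
grip_force: 0.0
```

>>> move_arm:
  translation:
    - [-0.006, -0.04, 0]
    - [-0.005, -0.034, 0]
    - [0, 0, 0.02]
    - [0, 0, 0.02]
    - [0, 0, 0]
    - [0, 0, 0]
    - [0, 0, 0]
    - [0, 0, 0]
  angular:
    - [0, 0, 0]
    - [0, 0, 0]
    - [0, 0, 0]
    - [0, 0, 0]
    - [0, 0, 0]
    - [0, 0, 0]
    - [0, 0, 0]
    - [0, 0, 0]

```text
t: 19.3
position: [0.5721, -0.1683, 0.1594]
tcp_rot: [[-1.0, -0.004, 0.002], [-0.004, 1.0, -0.001], [-0.002, -0.001, -1.0]]
wrist_force: [0.1, -0.5, 0.8]
finger_gap: 0.0
grip_force: 0.0
```

```bash
python3 - <<'E'
from h import *
s=snap('wrist'); P=cloud(s); z=P[...,2]
hsv=cv2.cvtColor(s['pixels'],cv2.COLOR_RGB2HSV); H,Sa=hsv[...,0].astype(int),hsv[...,1]
k=((H<8)|(H>172))&(Sa>150)&(abs(P[...,0]-.573)<.06)&(abs(P[...,1]+.175)<.06)&(z>.108)
Q=P[k]; print(s['st']['position'])
if len(Q): print(len(Q),np.median(Q[:,2]),cv2.minEnclosingCircle(Q[:,:2].astype(np.float32)))
E
```

```text
[ 0.57206768 -0.16833191  0.15941048]
5779 0.11514552362172067 ((0.5709143280982971, -0.17470620572566986), 0.021826844662427902)
```

>>> move_arm:
  translation:
    - [0, -0.004, 0.01]
    - [0, -0.003, 0.01]
    - [0, 0, 0.01]
    - [0, 0, 0.008]
    - [0, 0, 0.004]
    - [0, 0, 0]
    - [0, 0, 0]
    - [0, 0, 0]
  angular:
    - [0, 0, 0]
    - [0, 0, 0]
    - [0, 0, 0]
    - [0, 0, 0]
    - [0, 0, 0]
    - [0, 0, 0]
    - [0, 0, 0]
    - [0, 0, 0]

```text
t: 20.15
position: [0.5716, -0.1755, 0.1165]
tcp_rot: [[-1.0, -0.003, 0.001], [-0.003, 1.0, -0.0], [-0.001, -0.0, -1.0]]
wrist_force: [0.3, -0.3, 0.8]
finger_gap: -0.0002
grip_force: 0.0
```

>>> move_arm:
  translation:
    - [0, 0, 0.002]
    - [0, 0, 0.003]
    - [0, 0, 0.003]
    - [0, 0, 0.003]
    - [0, 0, 0.002]
    - [0, 0, 0]
    - [0, 0, 0]
    - [0, 0, 0]
  angular:
    - [0, 0, 0]
    - [0, 0, 0]
    - [0, 0, 0]
    - [0, 0, 0]
    - [0, 0, 0]
    - [0, 0, 0]
    - [0, 0, 0]
    - [0, 0, 0]

```text
t: 20.95
position: [0.5717, -0.1756, 0.1034]
tcp_rot: [[-1.0, -0.003, 0.001], [-0.003, 1.0, -0.0], [-0.001, -0.0, -1.0]]
wrist_force: [2.3, 0.1, 4.3]
finger_gap: -0.0001
grip_force: 2.1
```

>>> move_arm:
  translation:
    - [0, 0, 0.002]
    - [0, 0, 0.002]
    - [0, 0, 0.002]
    - [0, 0, 0.0015]
    - [0, 0, 0.0015]
    - [0, 0, 0]
    - [0, 0, 0]
    - [0, 0, 0]
  angular:
    - [0, 0, 0]
    - [0, 0, 0]
    - [0, 0, 0]
    - [0, 0, 0]
    - [0, 0, 0]
    - [0, 0, 0]
    - [0, 0, 0]
    - [0, 0, 0]

```text
t: 21.75
position: [0.5717, -0.1756, 0.0955]
tcp_rot: [[-1.0, -0.003, 0.001], [-0.003, 1.0, -0.001], [-0.001, -0.001, -1.0]]
wrist_force: [-2.1, 1.3, 14.0]
finger_gap: 0.0
grip_force: 6.9
```

```bash
python3 -c "
from h import *
for i in range(3):
    s=snap('scene'); st=s['st']; print(st['position'],st['wrist_force'])
P=cloud(s);hsv=cv2.cvtColor(s['pixels'],cv2.COLOR_RGB2HSV).astype(int)
"
```

```text
[ 0.57174182 -0.17562443  0.09545026] [-2.06220295  1.30185222 14.02846863]
[ 0.57175397 -0.17560969  0.09548676] [-1.46037319  1.26746497 13.71988846]
[ 0.5717639  -0.17564361  0.09550881] [-1.62310527  1.14546376 13.99405129]
```

>>> move_arm:
  translation:
    - [0, 0, 0.0008]
    - [0, 0, 0.0007]
    - [0, 0, 0]
    - [0, 0, 0]
    - [0, 0, 0]
    - [0, 0, 0]
    - [0, 0, 0]
    - [0, 0, 0]
  angular:
    - [0, 0, 0]
    - [0, 0, 0]
    - [0, 0, 0]
    - [0, 0, 0]
    - [0, 0, 0]
    - [0, 0, 0]
    - [0, 0, 0]
    - [0, 0, 0]

```text
t: 22.7
position: [0.5717, -0.1756, 0.0942]
tcp_rot: [[-1.0, -0.003, 0.001], [-0.003, 1.0, -0.001], [-0.001, -0.001, -1.0]]
wrist_force: [-2.6, 1.8, 15.0]
finger_gap: -0.0001
grip_force: 7.7
```

>>> move_arm:
  translation:
    - [0, 0, 0]
    - [0, 0, 0]
    - [0, 0, 0]
    - [0, 0, 0]
    - [0, 0, 0]
    - [0, 0, 0]
    - [0, 0, 0]
    - [0, 0, 0]
  angular:
    - [0, 0, 0]
    - [0, 0, 0]
    - [0, 0, 0]
    - [0, 0, 0]
    - [0, 0, 0]
    - [0, 0, 0]
    - [0, 0, 0]
    - [0, 0, 0]

```text
t: 23.5
position: [0.5717, -0.1756, 0.0942]
tcp_rot: [[-1.0, -0.003, 0.001], [-0.003, 1.0, -0.001], [-0.001, -0.001, -1.0]]
wrist_force: [-1.8, 1.7, 14.6]
finger_gap: -0.0004
grip_force: 7.7
```

The clamp is about 19.8 mm down with about 15 N on the knob, steady, as specified. Handing in.

```bash
python3 -c "
from rig import job
print(job.close_job())"
```

```text
the job is handed in; nothing more can be done
None
```

I handed the job in at about 23.5 s with every step done as far as I could measure: the four offcuts are in the tray, the scraper stands free on the bench, the card is where it lay, and the fingers hold the knob about 20 mm down with about 15 N (close_job gave no verdict).

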